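Turn the cooking pot's lid until its lugs drop into the rim

TASK

One of the two iron cooking pots on the kitchen island has its lid on askew: the lid stands about 10 mm proud on its two lugs. Grip the bar on top of that lid and turn the lid where it lies, without lifting it off, until the bar lines up with the pot's two side handles, so that the lugs drop into their notches and the lid sits fully home; then let go. The other pot is closed already: do not touch it.

Things in the scene. Friction and masses are not known exactly. Their poses are not given: they have to be found in the camera images.
- lid_grip (a point): Centre of the steel bar handle on the loose lid that stands askew. Bar 100 mm long (along this y), 16 mm wide (x), 20 mm high, z up, on two 12 mm posts 40 mm either side of the centre; 23 mm free under it. At the start 166 mm above the table, with the bar turned 40 to 77 degrees counter-clockwise (from above) out of line with the pot's side handles; 156 mm when the lid is home.
- lid_under (a point): Centre of the underside of the same lid, 46 mm below the bar's centre, same axes. Round dark iron disc 178 mm across, 6 mm thick at the edge, about 0.5 kg. Below it a round spigot (152 mm across, 4 mm play in the pot) keeps it centred, and two lugs 10 mm deep lie under the bar's two ends; at the start they ride on the pot's rim. It turns with light friction.
- pot: Dark iron pot under that lid: 172 mm across, rim 110 mm high, heavy and fixed. Origin: centre of its underside, z up. Side handles (118 mm from the axis, 80 mm up) point along +y and -y; hidden rim notches lie there too. With the bar within 10 degrees of that line (either end) the lid can drop 10 mm; gripped, it must be lowered or let go.
- other_pot: The second pot, same shape and size, with its lid already home (bar in line with its side handles, bar centre 156 mm above the table). Origin: centre of its underside. It stands firm and is to be left alone.
There are look-alikes about, which are no part of the job. Leave any green, purple or red look-alike of the part that bears lid_grip alone.

How it is judged:
At the end, for the whole second after the job is handed in: The lid lies fully home on its pot: bar centre 156 mm (at most 160 mm) above the pot's underside, lid level within 3.4 degrees, within 12 mm of the pot's axis, and the bar in line with the side handles within 17 degrees (either way round) (z of lid_grip in the frame of pot between 0.15 and 0.16 m and horizontal distance between lid_grip and pot below 0.012 m and angle between lid_grip's own z axis and vertical below 0.06 rad and angle between the y axis of lid_grip and the y axis of pot, either way round below 0.3 rad); the robot touches nothing.
It fails at once if the lid is lifted off the pot (more than 25 mm above where it rode on the rim) (z of lid_grip in the frame of pot above 0.191 m).
It fails at once if the robot touches the other pot (contact force between any of the fingers, the arm and other_pot above 1 N).
It also fails if it takes over 32 s, if anything falls off the work surface, if the arm or the gripper's body presses on something with over 40 N, if the wrist force passes 120 N, or if a joint passes its speed limit or range.

ROBOT

A 7-joint arm with a two-finger parallel gripper is mounted at the origin on the work surface. World frame = base frame: x ahead of the robot, y to its left, z up, the work surface at z = 0. Lengths are in m, angles in rad, forces in N, time in s.
With the tool pointing down it reaches from about 0.4 to 0.85 m from the base axis. Payload 10.4 kg.
Tool frame: the origin (TCP) lies midway between the tips of the shut fingers; the grasp point (between the pads) lies 19 mm behind it; x points along the fingers, z is the direction in which the jaws open and shut, and the axes are right-handed (so a half turn about x gives the same grasp; the last joint's range is limited). The gripper opens to 87 mm and grips with 3 to 60 N. Pads are 19 mm wide; open, the fingers measure 117 mm over their backs; the gripper's body (75 mm by 190 mm) begins 51 mm behind the grasp point.
Start: joints at [1.259, 0.332, -0.065, 1.46, 0.022, 1.35, -0.088], TCP at [0.178, -0.599, 0.223] pointing down, gripper open.
Joint ranges: [-2.6, 2.6], [-0.5, 2.12], [-1.47, 1.34], [0.16, 2.42], [-1.27, 4.41], [0.06, 2.06], [-2.6, 2.6]. Speed limits (rad/s): [2.22, 2.22, 2.79, 2.79, 3.14, 3.14, 3.14].

INTERFACE

Orientations are given as a unit quaternion [x, y, z, w].
In Python, from bench import read_state, camera, camera_params, close_job gives the robot as it stands.
- The arm moves only by the tool arm_command, never from a script. Its argument "targets" is a list of rows, each a list of 7 numbers: the closure in counts, from 0 (fully open) to 255 (shut), then the shift along the tool's x, y, z in mm, then the turn, a rotation vector about the tool's x, y, z in rad. A call has 1 to 10 rows; each row is the pose to reach, as a shift and turn from the pose commanded when the call began, along the tool's axes at that moment; what a row does not reach only later rows make up. A row lasts 1/10 s, in which the tool goes at most 50 mm and 8.59 degrees, less where a joint would pass 70% of its speed; a pose out of reach is approached as far as the arm can. A call with a gripper value outside its range is refused whole. The fingers move at their own pace and stop on an object; "newtons" is the grip in N (left out, the last holds). Time passes only in rows, so rows that repeat a pose let the fingers close. It gives the time, the measured TCP pose, the force and the opening at its end, in the units of the state.
- read_state(): the state, without advancing time (a new reading comes with each control period).
- camera(name): name is "side" or "top" or "wrist"; returns the picture (400x640x3 uint8, red, green, blue); there is no depth.
- camera_params(name): a dict with "intrinsics" (3x3 intrinsics, pixels), "xyz" and "orientation" of the camera in the world; the wrist camera has in their place "mount" (4x4, takes a point from camera to tool coordinates, whose origin is the TCP and whose axes are the tool frame's). Camera axes: x right, y down, z forward; pixel columns grow to the right and rows downward; lengths in m; the calibration is good to about 2 mm. A picture is of the moment at which its call begins: read the wrist's pose just before it. camera_params takes no time and is no camera call.
- close_job(): hands the job in, once; it reports no verdict.
The state is a dict: "time": time; "joint_positions": joint angles; "joint_vel": joint speeds; "joint_torque": joint torques, N m; "ee_pos": TCP position; "eef_rot": TCP orientation; "ft_force": force on the tool from outside, world axes, zero at the start; "torque": the same for the moment, N m; "width": finger opening in m.
Only numpy, scipy, OpenCV 4.12 (cv2) and the standard library are available. Lean on these libraries where they do the work, as an engineer would, in place of code of your own. Each camera call takes 0.05 s, during which the arm holds its last target.

## Working session

There is one attempt and no reset: what is moved stays moved. The work goes in short steps, Python scripts to look and compute and a tool call to move; the robot and the scene stay as the last step left them, time stands still between calls to the robot, and variables do not carry over. Pictures are saved under pics/ and viewed, and the job is handed in when it is done.

Besides the shell and the picture viewer there is one more tool, called by a JSON object that holds its "fn" and its "kwargs". arm_command: Moves the arm, as the interface text tells. Its arguments: {"type":"object","properties":{"targets":{"type":"array"},"newtons":{"type":"number"}},"required":["targets"]}

```bash
mkdir -p pics; ls; python3 - <<'E'
from bench import *
import cv2
s=read_state();print(s)
for n in ["top","side","wrist"]:
    print(n,camera_params(n))
    cv2.imwrite(f"pics/{n}0.png",camera(n)[:,:,::-1])
E
```

```text
pics
{'time': 0.0, 'joint_positions': array([ 1.25939869,  0.33285356, -0.0646744 ,  1.46094132,  0.02158707,
        1.34988127, -0.08846535]), 'joint_vel': array([ 1.55731838e-04, -1.12002483e-04,  3.29508115e-05,  7.26311864e-04,
       -3.67082329e-04, -1.29589333e-03,  1.15030282e-03]), 'joint_torque': array([-2.94616857e-04, -6.23245311e+01,  2.43561954e-02, -3.89894772e+01,
       -6.13665814e-02,  3.97596066e-02,  1.10576293e-04]), 'ee_pos': array([ 0.1778756 , -0.59875626,  0.2217653 ]), 'eef_rot': array([ 0.42311567,  0.56715682, -0.42256298,  0.56634512]), 'ft_force': array([ 0.34750519,  0.60644932, -0.1068266 ]), 'torque': array([-0.01927624, -0.01181964,  0.01888221]), 'width': 0.08665052089182439}
top {'intrinsics': array([[420.6024262 ,   0.        , 321.54790687],
       [  0.        , 420.6024262 , 202.49586611],
       [  0.        ,   0.        ,   1.        ]]), 'xyz': array([ 0.29668886, -0.12501676,  1.22537691]), 'orientation': array([ 0.71219915, -0.69893172,  0.03909574, -0.05232929])}
side {'intrinsics': array([[399.75880666,   0.        , 321.15242399],
       [  0.        , 399.75880666, 202.17870011],
       [  0.        ,   0.        ,   1.        ]]), 'xyz': array([0.34228967, 0.53658302, 0.8132318 ]), 'orientation': array([-0.07454402,  0.92582631, -0.369432  ,  0.02843978])}
wrist {'intrinsics': array([[307.55968895,   0.        , 323.42564826],
       [  0.        , 307.55968895, 203.21417494],
       [  0.        ,   0.        ,   1.        ]]), 'mount': array([[-3.31343332e-04, -2.67659158e-01,  9.63513604e-01,
        -1.62350380e-01],
       [ 1.30926278e-03, -9.63512947e-01, -2.67658525e-01,
         7.42537347e-02],
       [ 9.99999088e-01,  1.17280563e-03,  6.69689765e-04,
        -1.25731381e-03],
       [ 0.00000000e+00,  0.00000000e+00,  0.00000000e+00,
         1.00000000e+00]])}
```

View pics/top0.png

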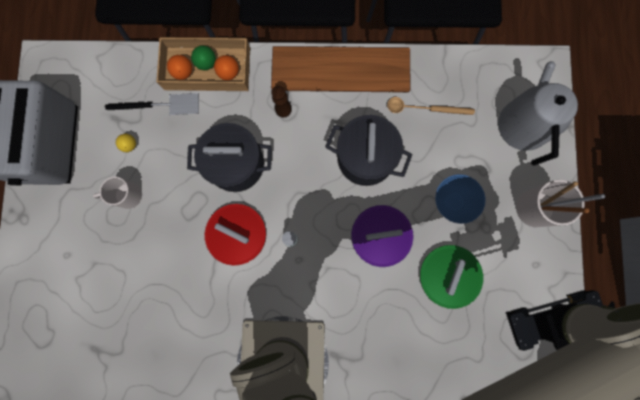

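View pics/side0.png

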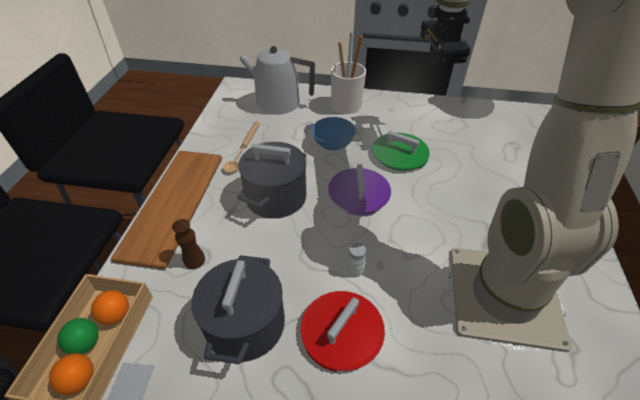

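View pics/wrist0.png

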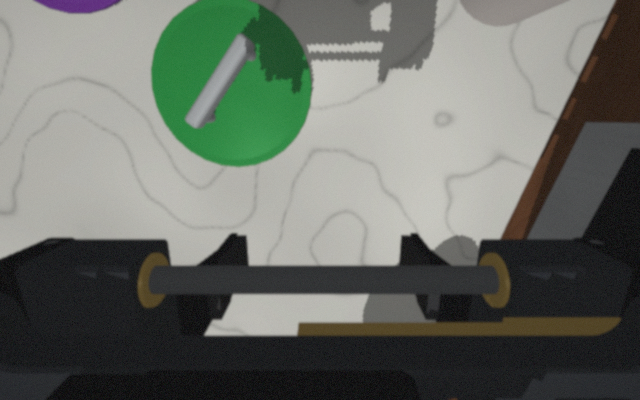

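The top image shows the askew pot near (370,150): its bar is near vertical in the image while its handles lie at (332,137) and (405,162). The pot at (228,155) is closed. Next I zoom in to measure.

```bash
python3 - <<'E'
import cv2
a=cv2.imread("pics/top0.png")[100:200,310:430]
b=cv2.imread("pics/side0.png")[130:230,220:320]
a=cv2.resize(a,None,fx=6,fy=6,interpolation=cv2.INTER_CUBIC)
b=cv2.resize(b,None,fx=6,fy=6,interpolation=cv2.INTER_CUBIC)
cv2.imwrite("pics/ta.png",cv2.convertScaleAbs(a,alpha=1.8));cv2.imwrite("pics/sb.png",cv2.convertScaleAbs(b,alpha=1.5))
E
```

```text
(no output)
```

View pics/ta.png

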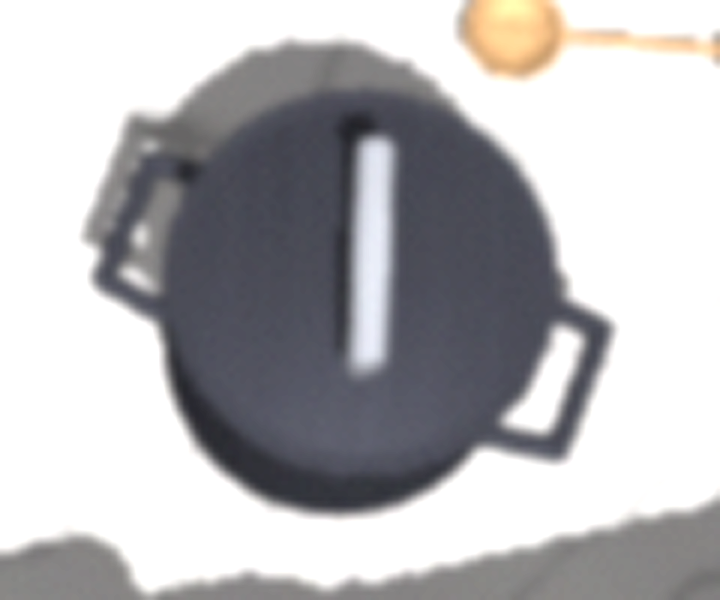

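View pics/sb.png

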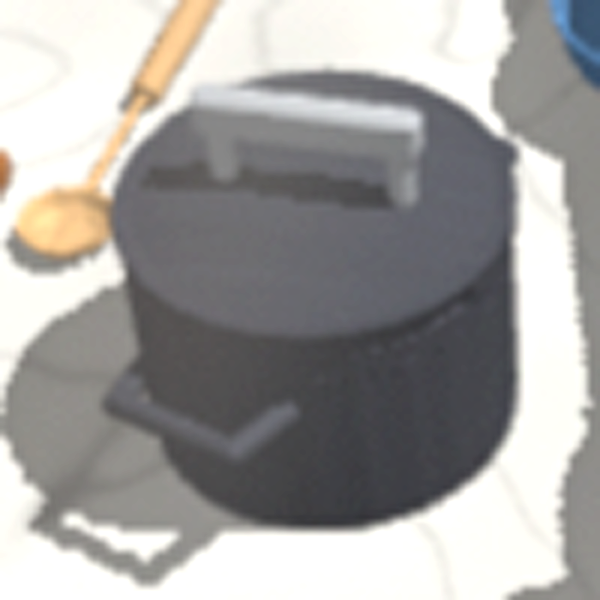

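```bash
cat > h.py <<'E'
import numpy as np
from scipy.spatial.transform import Rotation as R
from bench import *
def ray(n,px,z):
    p=camera_params(n);K=p["intrinsics"];Rm=R.from_quat(p["orientation"]).as_matrix()
    d=Rm@np.linalg.inv(K)@[px[0],px[1],1];c=p["xyz"];return c+d*(z-c[2])/d[2]
def proj(n,P):
    p=camera_params(n);K=p["intrinsics"];Rm=R.from_quat(p["orientation"]).as_matrix()
    q=K@(Rm.T@(np.array(P)-p["xyz"]));return q[:2]/q[2]
E
python3 - <<'E'
from h import *
t=lambda u,v:(310+(u+.5)/6-.5,100+(v+.5)/6-.5)
s=lambda u,v:(220+(u+.5)/6-.5,130+(v+.5)/6-.5)
A=ray("top",t(377,137),.176);B=ray("top",t(367,368),.176)
L=ray("top",t(122,222),.08);Rr=ray("top",t(585,390),.08)
ang=lambda d:np.degrees(np.arctan2(d[1],d[0]))
for x in(A,B,L,Rr,(A+B)/2,(L+Rr)/2):print(x)
print(np.linalg.norm(A-B),ang(A-B),np.linalg.norm(L-Rr),ang(L-Rr))
# side: top face ends of bar
C=ray("side",s(197,96),.176);D=ray("side",s(422,120),.176)
print(C,D,(C+D)/2,np.linalg.norm(C-D),ang(C-D))
st=read_state();M=R.from_quat(st["eef_rot"]).as_matrix();print(M,st["time"])
E
```

```text
[ 0.64325452 -0.23079976  0.176     ]
[ 0.54190994 -0.22700851  0.176     ]
[ 0.63220935 -0.12178484  0.08      ]
[ 0.55556467 -0.3367985   0.08      ]
[ 0.59258223 -0.22890414  0.176     ]
[ 0.59388701 -0.22929167  0.08      ]
0.10141546217514646 -2.142411227177986 0.22826581305094648 70.3806661210151
[ 0.6404849  -0.22785021  0.176     ] [ 0.54325255 -0.22761517  0.176     ] [ 0.59186873 -0.22773269  0.176     ] 0.09723262692120187 -0.13850236263618282
[[-3.11113372e-04  9.58584425e-01  2.84808362e-01]
 [ 1.01498011e-03  2.84808532e-01 -9.58583888e-01]
 [-9.99999437e-01 -9.15344223e-06 -1.06155187e-03]] 0.15
```

```bash
python3 - <<'E'
import cv2
a=cv2.imread("pics/top0.png")[100:200,170:290]
b=cv2.imread("pics/side0.png")[245:375,175:305]
a=cv2.resize(a,None,fx=5,fy=5,interpolation=cv2.INTER_CUBIC)
b=cv2.resize(b,None,fx=4,fy=4,interpolation=cv2.INTER_CUBIC)
cv2.imwrite("pics/ta2.png",cv2.convertScaleAbs(a,alpha=1.8));cv2.imwrite("pics/sb2.png",cv2.convertScaleAbs(b,alpha=1.5))
E
```

```text
(no output)
```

View pics/ta2.png

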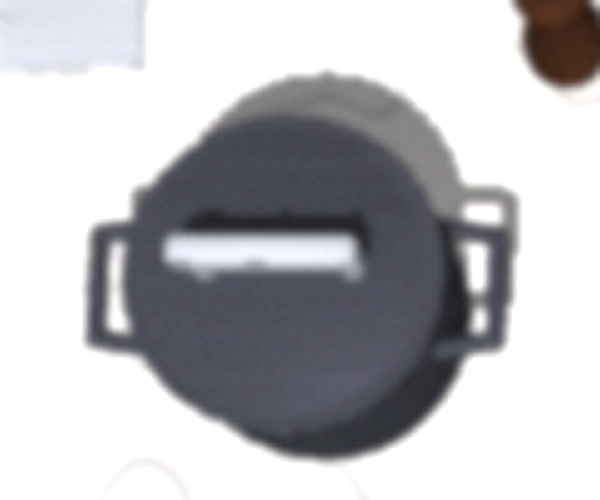

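View pics/sb2.png

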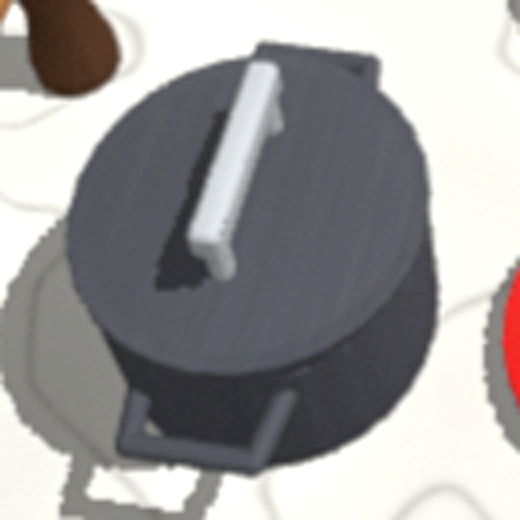

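The second zoom confirms the +y pot is closed, with its bar in line with its handles. The loose pot's axis is at about (0.593, -0.229). Its bar lies at about -1.5° and its handles at 70.4°, so it needs 72° counter-clockwise from above. That disagrees with the brief's stated sense of offset, but the image is clear. I'll move above it and look again.

{"fn": "arm_command", "kwargs": {"targets": [[0, -30, 20, -10, 0, 0, 0], [0, -50, 60, -28, 0.02, 0, 0], [0, -50, 104, -49, 0.06, 0, 0], [0, -50, 148, -70, 0.1, 0, 0], [0, -50, 192, -90, 0.14, 0, 0], [0, -50, 236, -111, 0.18, 0, 0], [0, -50, 280, -132, 0.22, 0, 0], [0, -50, 324, -152, 0.26, 0, 0], [0, -50, 368, -173, 0.29, 0, 0], [0, -50, 412, -194, 0.316, 0, 0]]}}

```text
time: 1.15
ee_pos: [0.5188, -0.2943, 0.2725]
eef_rot: [-0.507, -0.493, 0.507, -0.493]
ft_force: [0.2, -0.2, -0.1]
width: 0.0871
```

```bash
python3 - <<'E'
from h import *
st=read_state();M=R.from_quat(st["eef_rot"]).as_matrix();p=st["ee_pos"];print(st["time"],p,M.round(4),st["joint_positions"].round(3),st["ft_force"])
print("to target in tool axes",M.T@(np.array([.593,-.2287,.25])-p))
E
```

```text
1.15 [ 0.51877768 -0.29432029  0.27248871] [[-1.000e-04  9.996e-01 -2.870e-02]
 [-1.000e-04 -2.870e-02 -9.996e-01]
 [-1.000e+00 -1.000e-04  1.000e-04]] [ 0.699  0.267 -0.32   1.45   0.084  1.439 -1.221] [ 0.15358836 -0.23106898 -0.11511336]
to target in tool axes [ 0.02246977  0.07231199 -0.06772593]
```

{"fn": "arm_command", "kwargs": {"targets": [[0, 5, 36, -34, 0, 0, 0], [0, 15, 72, -67.5, 0, 0, 0], [0, 15, 72, -67.5, 0, 0, 0], [0, 15, 72, -67.5, 0, 0, 0]]}}

```text
time: 1.55
ee_pos: [0.592, -0.2289, 0.2565]
eef_rot: [-0.506, -0.494, 0.506, -0.493]
ft_force: [0.8, 0.6, 0.6]
width: 0.0872
```

```bash
python3 - <<'E'
from h import *
import cv2
st=read_state();M=R.from_quat(st["eef_rot"]).as_matrix();p=st["ee_pos"];print(st["time"],p,M.round(4))
im=camera("wrist");cv2.imwrite("pics/w1.png",im[:,:,::-1])
c=camera_params("wrist");K=c["intrinsics"];m=c["mount"]
def pw(P):
    t=M.T@(np.array(P)-p);q=np.linalg.inv(m)@np.r_[t,1];q=K@q[:3];return (q[:2]/q[2]).round(1)
a=np.radians(-1.5);d=np.array([np.cos(a),np.sin(a),0]);c0=np.array([.593,-.2287,.176])
print(pw(c0),pw(c0+.05*d),pw(c0-.05*d), pw(c0-[0,0,.043]))
E
```

```text
1.55 [ 0.59197291 -0.22886131  0.25653586] [[-1.400e-03  9.997e-01 -2.450e-02]
 [ 9.000e-04 -2.450e-02 -9.997e-01]
 [-1.000e+00 -1.400e-03 -9.000e-04]]
[324.9 209.3] [325.2 148. ] [324.7 264.5] [324.7 196.4]
```

View pics/w1.png

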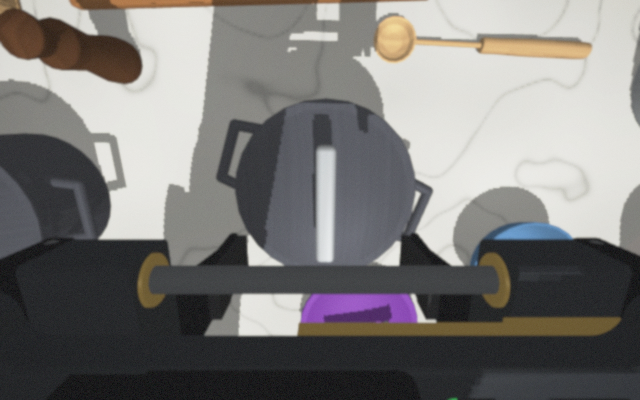

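The wrist picture shows the bar from (326,148) to (325,262), which matches the prediction of (325,148) to (325,264). I'll descend and close.

{"fn": "arm_command", "kwargs": {"targets": [[0, 40, 0, 0, 0, 0, 0], [0, 75, 0, 0, 0, 0, 0], [0, 95, 0, 0, 0, 0, 0], [0, 107, 1, 0, 0, 0, 0], [0, 107, 1, 0, 0, 0, 0], [220, 107, 1, 0, 0, 0, 0], [220, 107, 1, 0, 0, 0, 0], [220, 107, 1, 0, 0, 0, 0], [220, 107, 1, 0, 0, 0, 0], [220, 107, 1, 0, 0, 0, 0]], "newtons": 20}}

```text
time: 2.6
ee_pos: [0.5927, -0.2304, 0.151]
eef_rot: [0.507, 0.493, -0.507, 0.493]
ft_force: [0.4, -0.1, -0.2]
width: 0.0551
```

{"fn": "arm_command", "kwargs": {"targets": [[220, 2, 0, 0, 0, 0, 0], [220, 2, 0, 0, 0, 0, 0], [220, 2, 0, 0, 0, 0, 0], [220, 2, 0, 0, 0, 0, 0], [220, 2, 0, 0, 0, 0, 0], [220, 2, 0, 0, 0, 0, 0], [220, 2, 0, 0, 0, 0, 0], [220, 2, 0, 0, 0, 0, 0]]}}

```text
time: 3.4
ee_pos: [0.5926, -0.2299, 0.1486]
eef_rot: [0.507, 0.493, -0.507, 0.493]
ft_force: [0.2, 3.6, 0.3]
width: 0.016
```

Gripped: the opening reads 16 mm, which is the bar width. Now I turn it counter-clockwise, first part.

{"fn": "arm_command", "kwargs": {"targets": [[220, 0, 0, 0, -0.06, 0, 0], [220, 0, 0, 0, -0.16, 0, 0], [220, 0, 0, 0, -0.26, 0, 0], [220, 0, 0, 0, -0.36, 0, 0], [220, 0, 0, 0, -0.46, 0, 0], [220, 0, 0, 0, -0.54, 0, 0], [220, 0, 0, 0, -0.6, 0, 0], [220, 0, 0, 0, -0.6, 0, 0]]}}

```text
time: 4.2
ee_pos: [0.5924, -0.2312, 0.1485]
eef_rot: [0.338, 0.621, -0.339, 0.621]
ft_force: [0.7, -1.1, -1.6]
width: 0.016
```

```bash
python3 - <<'E'
from h import *
import cv2
st=read_state();M=R.from_quat(st["eef_rot"]).as_matrix();print(st["time"],st["ee_pos"],"bar ang",np.degrees(np.arctan2(M[1,1],M[0,1])),st["torque"],st["ft_force"],st["joint_positions"].round(2))
cv2.imwrite("pics/w2.png",camera("wrist")[:,:,::-1])
E
```

```text
4.2 [ 0.59236296 -0.23116582  0.14848622] bar ang 32.821343761693655 [-0.3003443  -0.01495651  0.01714644] [ 0.65253967 -1.05985736 -1.64804703] [ 0.64  0.44 -0.45  1.51  0.2   1.24 -0.83]
```

View pics/w2.png

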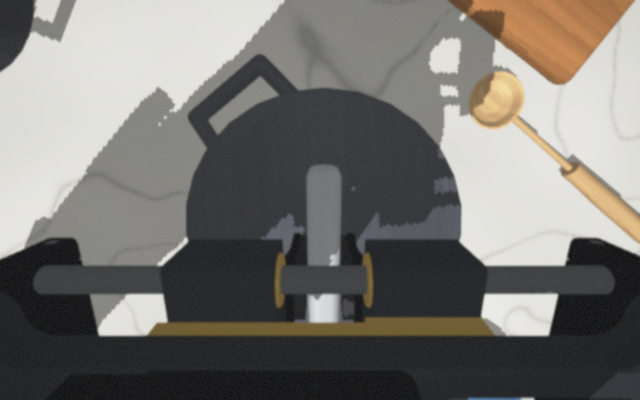

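The lid is turning with the gripper, and the handle, mid at about (228,90), still lies counter-clockwise of the bar. 37.6° (0.656 rad) remain.

{"fn": "arm_command", "kwargs": {"targets": [[220, 0, 0, 0, -0.06, 0, 0], [220, 0, 0, 0, -0.16, 0, 0], [220, 0, 0, 0, -0.26, 0, 0], [220, 0, 0, 0, -0.36, 0, 0], [220, 0, 0, 0, -0.46, 0, 0], [220, 0, 0, 0, -0.55, 0, 0], [220, 0, 0, 0, -0.62, 0, 0], [220, 0, 0, 0, -0.655, 0, 0], [220, 0, 0, 0, -0.655, 0, 0]]}}

```text
time: 5.15
ee_pos: [0.592, -0.2304, 0.1477]
eef_rot: [0.121, 0.697, -0.121, 0.696]
ft_force: [-0.7, 0.5, -4.5]
width: 0.0159
```

```bash
python3 - <<'E'
from h import *
import cv2
st=read_state();M=R.from_quat(st["eef_rot"]).as_matrix();print(st["time"],st["ee_pos"],"bar ang",np.degrees(np.arctan2(M[1,1],M[0,1])),st["torque"],st["ft_force"],st["joint_positions"].round(2))
cv2.imwrite("pics/w3.png",camera("wrist")[:,:,::-1])
E
```

```text
5.15 [ 0.59196173 -0.23041564  0.14770142] bar ang 70.27094156791041 [-0.06383307 -0.0999022  -0.01058593] [-0.71921365  0.53653392 -4.50719693] [ 0.72  0.46 -0.56  1.5   0.25  1.25 -0.22]
```

View pics/w3.png

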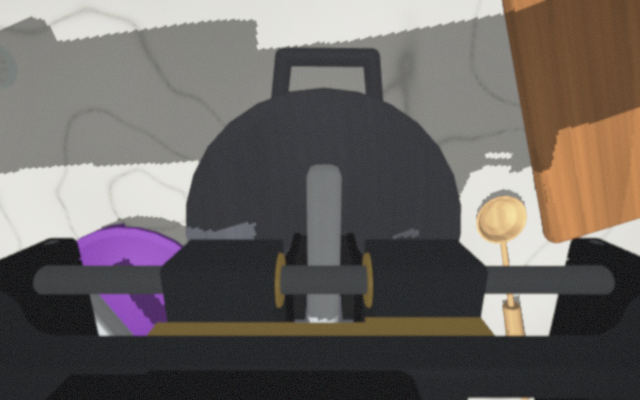

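The bar (column 324) now lines up with the handle (mid column 327). The force of -4.5 N in z shows the lid's weight hanging in the grip over the notches. I'll lower it 10 mm.

{"fn": "arm_command", "kwargs": {"targets": [[220, 3, 0, 0, 0, 0, 0], [220, 6, 0, 0, 0, 0, 0], [220, 9, 0, 0, 0, 0, 0], [220, 10, 0, 0, 0, 0, 0], [220, 10, 0, 0, 0, 0, 0]]}}

```text
time: 5.7
ee_pos: [0.5925, -0.2303, 0.1386]
eef_rot: [0.121, 0.697, -0.121, 0.697]
ft_force: [-0.8, 0.5, -3.4]
width: 0.0156
```

Down about 9 mm with no resistance. Now I release.

{"fn": "arm_command", "kwargs": {"targets": [[0, 0, 0, 0, 0, 0, 0], [0, 0, 0, 0, 0, 0, 0], [0, 0, 0, 0, 0, 0, 0], [0, 0, 0, 0, 0, 0, 0], [0, 0, 0, 0, 0, 0, 0], [0, 0, 0, 0, 0, 0, 0], [0, 0, 0, 0, 0, 0, 0], [0, 0, 0, 0, 0, 0, 0]]}}

```text
time: 6.5
ee_pos: [0.5925, -0.2303, 0.1386]
eef_rot: [0.121, 0.697, -0.121, 0.697]
ft_force: [-0.5, -0.3, 0.5]
width: 0.0717
```

{"fn": "arm_command", "kwargs": {"targets": [[0, -15, 0, 0, 0, 0, 0], [0, -50, 0, 0, 0, 0, 0], [0, -95, 0, 0, 0, 0, 0], [0, -130, 0, 0, 0, 0, 0], [0, -140, -40, 0, 0, 0, 0], [0, -140, -80, 0, 0, 0, 0], [0, -140, -120, 0, 0, 0, 0], [0, -140, -160, 0, 0, 0, 0], [0, -140, -180, 0, 0, 0, 0], [0, -140, -180, 0, 0, 0, 0]]}}

```text
time: 7.5
ee_pos: [0.5301, -0.4034, 0.279]
eef_rot: [0.122, 0.696, -0.123, 0.696]
ft_force: [0.4, 1.2, -1.4]
width: 0.087
```

```bash
python3 - <<'E'
from h import *
import cv2
print(read_state()["time"])
t=camera("top")[:,:,::-1];s=camera("side")[:,:,::-1]
w=camera("wrist")[:,:,::-1];cv2.imwrite("pics/w4.png",w)
f=lambda i:cv2.convertScaleAbs(cv2.resize(i,None,fx=4,fy=4,interpolation=cv2.INTER_CUBIC),alpha=1.7)
cv2.imwrite("pics/ts.png",np.hstack([f(t[100:200,310:410]),f(s[130:230,220:320])]))
E
```

```text
7.5
```

View pics/ts.png

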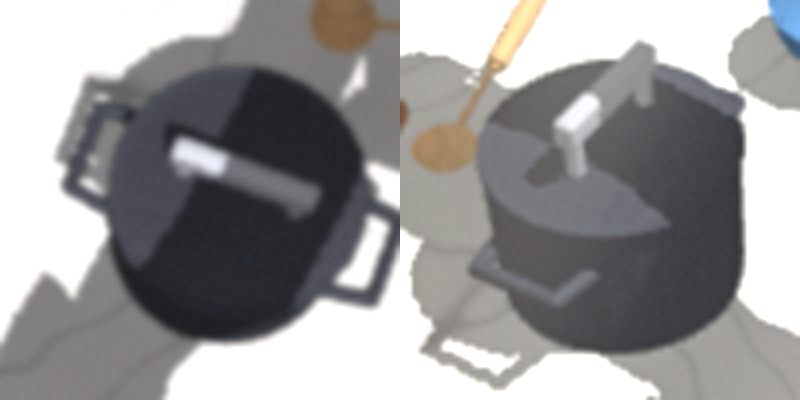

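View pics/w4.png

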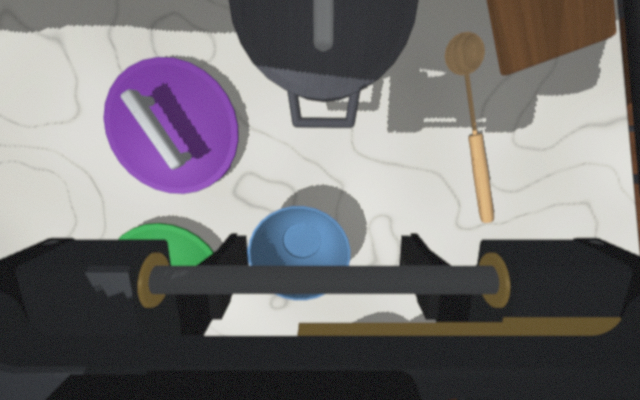

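Top and side views show the bar in line with the handles. To check the drop, I fit the bar's ends in both cameras to find its height.

```bash
python3 - <<'E'
from h import *
from scipy.optimize import least_squares
t=lambda u,v:np.array([310+(u+.5)/4-.5,100+(v+.5)/4-.5])
s=lambda u,v:np.array([220+(u-400+.5)/4-.5,130+(v+.5)/4-.5])
# top-face end midpoints: (near +y end, far -y end) in each view
obs={"top":(t(176,152),t(318,197)),"side":(s(567,125),s(643,47))}
for i,l in enumerate(("+y","-y")):
    r=least_squares(lambda P:np.r_[proj("top",P)-obs["top"][i],proj("side",P)-obs["side"][i]],[.6,-.23,.17])
    print(l,r.x,r.fun.round(2))
# same method for the start picture
t=lambda u,v:np.array([310+(u+.5)/6-.5,100+(v+.5)/6-.5]);s=lambda u,v:np.array([220+(u+.5)/6-.5,130+(v+.5)/6-.5])
for a,b in((t(377,137),s(197,96)),(t(367,368),s(422,120))):
    r=least_squares(lambda P:np.r_[proj("top",P)-a,proj("side",P)-b],[.6,-.23,.17]);print("start",r.x,r.fun.round(2))
E
```

```text
+y [ 0.60540937 -0.18328025  0.16755914] [-0.02 -0.27  0.25  0.06]
-y [ 0.57925418 -0.27584479  0.15999761] [-0.03 -0.37  0.37  0.08]
start [ 0.64290684 -0.23119427  0.17340612] [ 0.05  0.45 -0.43 -0.1 ]
start [ 0.54245212 -0.22692256  0.17648598] [-0.01 -0.25  0.24  0.05]
```

The mean bar-top height went from 175 to 164 mm (166 expected when home), but the ends differ by 7.5 mm, which is near the pixel noise. I'll move the arm away and look again without its shadow.

{"fn": "arm_command", "kwargs": {"targets": [[0, 0, -30, -30, 0, 0, 0], [0, 0, -60, -65, 0, 0, 0], [0, 0, -90, -100, 0, 0, 0], [0, 0, -120, -135, 0, 0, 0], [0, 0, -150, -170, 0, 0, 0], [0, 0, -165, -200, 0, 0, 0], [0, 0, -165, -230, 0, 0, 0], [0, 0, -165, -240, 0, 0, 0], [0, 0, -165, -240, 0, 0, 0]]}}

```text
time: 8.55
ee_pos: [0.2507, -0.4737, 0.2793]
eef_rot: [0.12, 0.697, -0.121, 0.697]
ft_force: [0.7, 0.1, 0.6]
width: 0.0873
```

```bash
python3 - <<'E'
from h import *
import cv2
print(read_state()["time"],read_state()["ee_pos"])
t=np.mean([camera("top").astype(float) for _ in range(4)],0);s=np.mean([camera("side").astype(float) for _ in range(4)],0)
def f(i,u0,v0,n):
    i=i[v0:v0+60,u0:u0+60,::-1]
    return cv2.convertScaleAbs(cv2.resize(i,None,fx=10,fy=10,interpolation=cv2.INTER_CUBIC),alpha=1.7)
cv2.imwrite("pics/t5.png",f(t,340,115,0));cv2.imwrite("pics/s5.png",f(s,240,130,0))
cv2.imwrite("pics/s5b.png",cv2.convertScaleAbs(cv2.resize(s[130:230,220:320,::-1],None,fx=6,fy=6,interpolation=cv2.INTER_CUBIC),alpha=2))
E
```

```text
8.55 [ 0.25070304 -0.47370825  0.27930597]
```

View pics/t5.png

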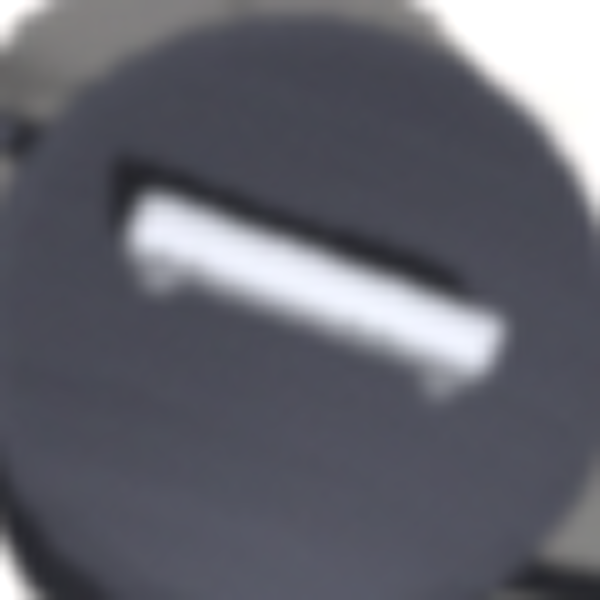

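View pics/s5.png

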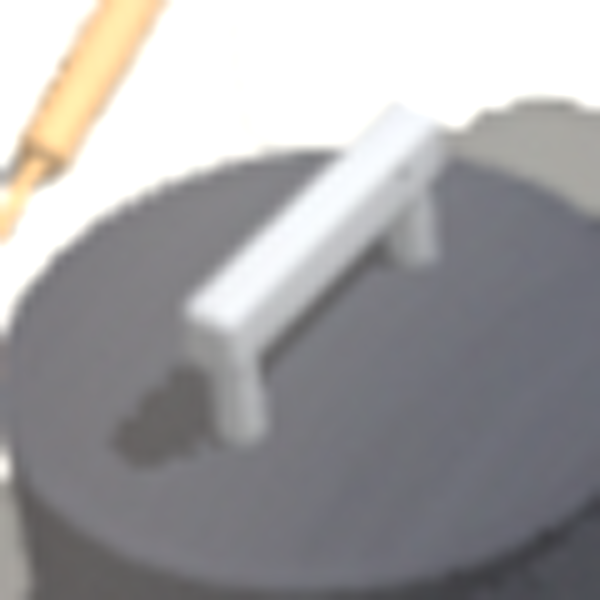

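View pics/s5b.png

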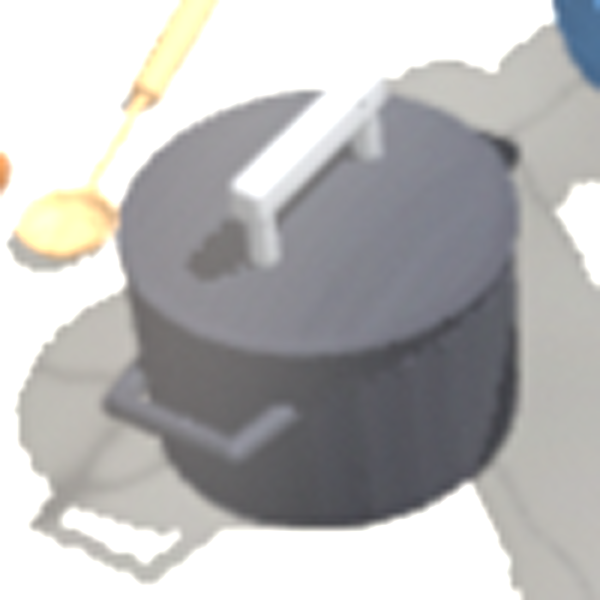

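```bash
python3 - <<'E'
from h import *
from scipy.optimize import least_squares
t=lambda u,v:np.array([340+(u+.5)/10-.5,115+(v+.5)/10-.5]);s=lambda u,v:np.array([240+(u+.5)/10-.5,130+(v+.5)/10-.5])
X=[]
for a,b in((t(140,220),s(211,316)),(t(497,350),s(420,117))):
    r=least_squares(lambda P:np.r_[proj("top",P)-a,proj("side",P)-b],[.6,-.23,.17]);print(r.x,r.fun.round(2));X.append(r.x)
d=X[0]-X[1];print((X[0]+X[1])/2,np.linalg.norm(d),np.degrees(np.arctan2(d[1],d[0])),"tilt",np.degrees(np.arctan2(d[2],np.hypot(d[0],d[1]))))
for dy in(-.089,.089):
  print([(proj("side",[.593,-.229+dy,z])[1]) for z in(.133,.123)])
E
```

```text
[ 0.60790643 -0.18317522  0.16658382] [-0.   -0.02  0.02  0.01]
[ 0.57669311 -0.27610814  0.16069495] [-0.01 -0.15  0.15  0.03]
[ 0.59229977 -0.22964168  0.16363938] 0.09821139297727316 71.43438057468629 tilt 3.4375890826046
[np.float64(139.40639022463307), np.float64(142.2989239755337)]
[np.float64(183.61931145244887), np.float64(186.54149973370954)]
```

```bash
python3 - <<'E'
from h import *
import cv2
b=cv2.cvtColor(camera("side"),cv2.COLOR_RGB2GRAY).astype(float);a=cv2.cvtColor(cv2.imread("pics/side0.png"),cv2.COLOR_BGR2GRAY).astype(float)
def far(g,c):  # bright table -> dark lid going down
    col=g[134:165,c];k=np.argmax(-np.diff(col));w=-np.diff(col)[max(0,k-2):k+3];return 134+.5+np.sum(np.arange(max(0,k-2),k+3)*w)/w.sum()
def near(g,c):
    col=g[172:197,c];w=np.clip(-np.diff(col),0,None);k=np.argmax(w);s=slice(max(0,k-2),k+3);return 172.5+np.sum(np.arange(len(w))[s]*w[s])/w[s].sum()
for c in(246,248,250,252): print("far",c,far(a,c),far(b,c))
for c in range(256,290,4): print("near",c,near(a,c),near(b,c))
E
```

```text
far 246 150.56185567010309 154.07291666666666
far 248 148.69148936170214 152.42708333333334
far 250 147.5625 150.94086021505376
far 252 146.99056603773585 149.75274725274724
near 256 183.55555555555554 186.61111111111111
near 260 184.5 187.60526315789474
near 264 185.27777777777777 188.3
near 268 185.5 188.6904761904762
near 272 185.45454545454547 188.5909090909091
near 276 185.04545454545453 188.41304347826087
near 280 184.41304347826087 187.76923076923077
near 284 183.3846153846154 186.625
near 288 182.19230769230768 185.54166666666666
```

The far edge of the lid moved down by about 2.8–3.7 px and the near edge by about 3.0–3.4 px; a 10 mm drop predicts 2.9 px. The lid therefore dropped evenly and is home. I'm handing in.

```bash
python3 -c "
from bench import *
s=read_state();print(s['time'],s['ft_force'],s['width']);print(close_job())"
```

```text
9.0 [-0.21208878  0.25138781 -0.74161645] 0.0869819584164958
the job is handed in; nothing more can be done
None
```

I gripped the bar on the askew lid (the pot at about (0.593, -0.229)) and turned it about 72° counter-clockwise from above. I then lowered it about 9 mm into its notches, let go and moved the arm clear. I handed the job in at 9.0 s; no verdict was reported. I did not go near the other pot or the coloured look-alikes.

**Alignment:** the bar measured about 71.4° against the handle line at 70.4°. Its centre was within about 2 mm of the pot's axis.

**Drop:** in the side view both edges of the lid moved down by about 3 px, which matches an even 10 mm drop. The fit from both cameras put the bar top at 164 mm, where 166 mm means fully home.

Two checks disagreed:
- **Tilt:** the fit from both cameras gave an apparent tilt of 3.4°, right at the limit. The same method read about 1.8° on the lid at the start, which should have been level. I took it as measurement noise and trusted the even shift of the edges.
- **Starting angle:** the brief says the bar was turned 40 to 77° counter-clockwise out of line with the handles. The pictures showed it about 72° clockwise, and I acted on the pictures.

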